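# Load the framed glass slide under the sprung clips of the inclined viewing box

### The arm

A 6-joint arm with a two-finger parallel gripper is mounted at the origin on a cart in front of the work surface, level with it; the furniture and walls round the work are solid. World frame = base frame: x ahead of the robot, y to its left, z up, the work surface at z = 0. Lengths are in mm, angles in rad, forces in N, time in s.
With the tool pointing down it reaches from about 350 to 975 mm from the base axis. Payload 7.1 kg.
Tool frame: the origin (TCP) lies midway between the tips of the shut fingers; the grasp point (between the pads) lies 19 mm behind it (ctrl.grip_depth is the distance from the TCP to the grasp point, in mm); z points along the fingers, y is the line along which they close (so a half turn about z gives the same grasp; the last joint's range is limited). The gripper opens to 88 mm and grips with 3 to 60 N. Pads are 20 mm wide; open, the fingers measure 115 mm over their backs; the gripper's body (75 mm by 178 mm) begins 61 mm behind the grasp point.
Start: joints at [-1.344, 0.423, 1.63, -0, 1.089, -0.019], TCP at [152.102, -606.193, 222.675] pointing down, gripper open.
Joint ranges: [-3, 3], [-0.9, 2.11], [0.09, 2.58], [-1.31, 4.45], [0.11, 2.69], [-2.54, 2.54]. Speed limits (rad/s): [2.39, 2.39, 3.01, 3.14, 3.14, 3.14].

### API

Orientations are given as a rotation vector (axis times angle).
In Python, from workcell import get_obs, vision, ctrl gives the robot as it stands.
- The arm moves only by the tool step_arm, never from a script. Its argument "plan" is a list of rows, each a list of 7 numbers: the opening, from -1 (shut) to 1 (fully open), then the shift along the tool's x, y, z as a fraction of full scale, then the turn, a rotation vector about the tool's x, y, z as a fraction of full scale. In form: [[fingers, dx, dy, dz, wx, wy, wz], ...]. A call has 1 to 20 rows; each row shifts and turns the commanded pose from where the row before left it, along the tool's axes as they then stand; what a row does not reach is not made up. Full scale, the value 1, is 50 mm for a shift and 0.12 rad for a turn. A row lasts 1/8 s, in which the tool goes at most 62.5 mm and 10.7 degrees, less where a joint would pass 70% of its speed; a pose out of reach is approached as far as the arm can. A call with a number of a shift or a turn outside -1 to 1 is refused whole. A call with a gripper value outside its range is refused whole. The fingers move at their own pace and stop on an object; the grip force is fixed at half the most. Time passes only in rows, so rows that do not move let the fingers close. It gives the time, the measured TCP pose, the force, the opening and the grip force at its end, in the units of the state.
- get_obs(): the state, without advancing time (a new reading comes with each control period).
- vision.get_image(name): name is "side" or "top"; returns a dict with "pixels" (420x560x3 uint8, red, green, blue), "depth" (420x560 float32, mm along the optical axis (not along the pixel's ray), 0 where there is no reading), "fx", "fy", "cx", "cy" (pixels), "T" (4x4, takes a point from camera to world coordinates). Camera axes: x right, y down, z forward; pixel columns grow to the right and rows downward; lengths in mm; the calibration is good to about 2 mm. A picture is of the moment at which its call begins.
- ctrl.close_job(): hands the job in; it is judged then, once.
The state is a dict: "t": time; "qpos": joint angles; "qvel": joint speeds; "joint_torque": joint torques, N m; "ee_pos": TCP position; "orientation": TCP orientation; "ft_force": force on the tool from outside, world axes, zero at the start; "moment": the same for the moment, N m; "width": finger opening in mm; "grasp_force": force on a finger pad.
Only numpy, scipy, OpenCV 4.12 (cv2) and the standard library are available. Lean on these libraries where they do the work, as an engineer would, in place of code of your own. Each camera call takes 0.05 s, during which the arm holds its last target. There are 200 camera calls.

### The job

Load the framed glass test slide into the inclined viewing box so that it can be read: lay it lengthwise on the sloping window and slide it up the slope between the side guides and under the two sprung clips, until it is fully home against the end stop and both clips have ridden over its raised end rim and snapped down behind it onto the glass. Then let go, leaving it lying flat and held by the clips, and leave the other things on the trolley where they are.

Things in the scene. Friction and masses are not known exactly. Their poses are not given: they have to be found in the camera images.
- slide: Glass pane in a bright steel frame, 150 (x) x 50 (y) x 12 mm high, 0.12 kg, flat on the trolley, rimmed side up. Origin: centre of its underside. Pane top 8 mm, frame top 12 mm above the underside; frame 5 mm wide. Ends alike: either may lead. Grip it across the 50 mm by the frame's outer sides, 20 to 40 mm from the middle towards the trailing end, clear of the guides.
- deck: Sloping face of the fixed viewing box (grey, 213 x 130 mm, on a wire prop), tilted 40 deg, rising away from the robot. x up the slope, y left, z out of the face. Origin on the window, 97.5 mm above the trolley: the slide's origin lies here when home, axes parallel. White window 42 mm wide, x -92 to +75 mm, 5 mm proud of the housing (x -95 to +118). The slide slips down it unless held.
- guide_mouth (a point): Middle of the mouth between the two aluminium side guides, on the window at deck x = 0. Guides 55 mm apart inside (2.5 mm play each side of the slide), 8 mm high above the window, straight from deck x = +13 to +79 mm, flared outward from +13 to -1 mm. Down the slope of -5 mm both sides are free for fingers.
- end_stop (a point): Middle of the end stop's face on the window, at deck x = +75 mm; a fixed aluminium bar 50 mm wide, 8 mm high, which the slide's leading end touches when home.
- clip_left (a joint): Lift (rad) of the left sprung clip, a bent steel leaf 10 mm wide hinged at deck x = +104, z = 8 mm, nose pointing down the slope. 0 empty, 0.05 nose on the pane of a slide at home, 0.15 riding on its rim, 0.5 at most. Presses with 1.3 N, 2 N on the rim. Its lead-in is 16 mm above the window at deck x = +37 (tip +32), so the rim wedges it up; both clips together resist with 4 to 10 N.
- clip_right (a joint): Lift (rad) of the right sprung clip, the same as the left one, at deck y = -11 mm.
- clip_left_nose (a point): Underside of the left clip's nose, at deck x = +62.5, y = +11, z = 6 mm when empty; it moves with the clip.
- clip_right_nose (a point): Underside of the right clip's nose, at deck x = +62.5, y = -11, z = 6 mm when empty; it moves with the clip.
- glucose_meter: Bystander: dark blue hand-held meter, 80 x 55 x 19 mm, loose; origin under its centre.
- specimen_cup2: Bystander: white screw-lid specimen cup, 62 mm across, 64 mm high, loose; origin under its centre.
- tape_roll: Bystander: flat white roll of tape, 62 mm across, 12 mm high, loose; origin under its centre.

How it is judged:
By the outcome, as a careful person would: the job done as asked, in the order asked, and still so for the second after the job is handed in, with the robot touching nothing.
It also fails if it takes over 45 s, if anything falls off the work surface, if the arm or the gripper's body presses on something with over 40 N, if the wrist force passes 120 N, or if a joint passes its speed limit or range.

## Working session

There is one attempt and no reset: what is moved stays moved. The work goes in short steps, Python scripts to look and compute and a tool call to move; the robot and the scene stay as the last step left them, time stands still between calls to the robot, and variables do not carry over. Pictures are saved under pics/ and viewed, at most 10 in all, crops included, and the job is handed in when it is done.

Besides the shell and the picture viewer there is one more tool, called as name([rows], argument=value, ...), one row to a line, values as JSON. step_arm: Moves the arm, as the interface text tells. Its arguments: {"type":"object","properties":{"plan":{"type":"array","items":{"type":"array","items":{"type":"number","minimum":-1,"maximum":1}}}},"required":["plan"]}

```bash
ls; mkdir -p pics; cat > h.py <<'E'
import numpy as np, cv2
from scipy.spatial.transform import Rotation as R
from workcell import get_obs, vision, ctrl
def grab(n,save=None):
    im=vision.get_image(n)
    if save: cv2.imwrite('pics/'+save,cv2.cvtColor(im['pixels'],cv2.COLOR_RGB2BGR))
    d=im['depth'];v,u=np.mgrid[:d.shape[0],:d.shape[1]]
    p=np.stack([(u-im['cx'])/im['fx']*d,(v-im['cy'])/im['fy']*d,d],-1)@im['T'][:3,:3].T+im['T'][:3,3]
    im['P']=p; return im
def ray(im,u,v,z):
    d=im['T'][:3,:3]@np.array([(u-im['cx'])/im['fx'],(v-im['cy'])/im['fy'],1]);o=im['T'][:3,3]
    return o+d*(z-o[2])/d[2]
E
python3 - <<'E'
from h import *
o=get_obs(); print({k:np.round(v,3) for k,v in o.items()})
for n in('top','side'):
    im=grab(n,n+'0.png'); print(n,im['fx'],np.round(im['T'],3).tolist())
    np.savez(''+n+'0.npz',**im)
E
```

```text
pics
{'t': np.float64(0.0), 'qpos': array([-1.344,  0.424,  1.631, -0.   ,  1.089, -0.019]), 'qvel': array([0.001, 0.002, 0.   , 0.001, 0.001, 0.   ]), 'joint_torque': array([-0.0000e+00, -5.4462e+01, -2.7367e+01,  6.4000e-02,  2.3000e-02,
       -0.0000e+00]), 'ee_pos': array([ 151.962, -605.665,  221.893]), 'orientation': array([-3.116, -0.385,  0.   ]), 'ft_force': array([0.609, 0.005, 0.224]), 'moment': array([-0.028,  0.021, -0.003]), 'grasp_force': np.float64(0.0), 'width': np.float64(87.639)}
top 517.9653947040409 [[0.001, -0.984, 0.176, 265.446], [-0.998, 0.01, 0.061, -149.26], [-0.062, -0.175, -0.983, 1695.856], [0.0, 0.0, 0.0, 1.0]]
side 486.44821798879565 [[-0.999, -0.02, 0.039, 502.413], [-0.044, 0.492, -0.869, 1010.121], [-0.002, -0.87, -0.493, 699.905], [0.0, 0.0, 0.0, 1.0]]
```

View pics/top0.png

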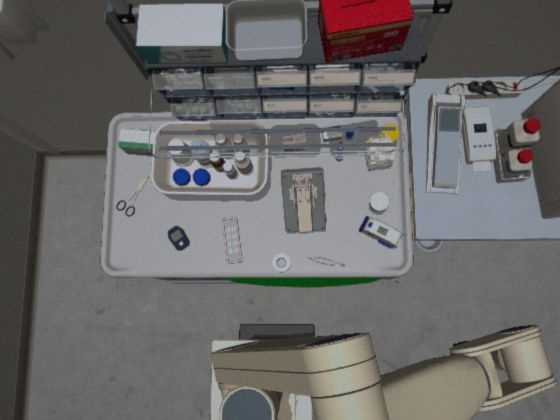

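View pics/side0.png

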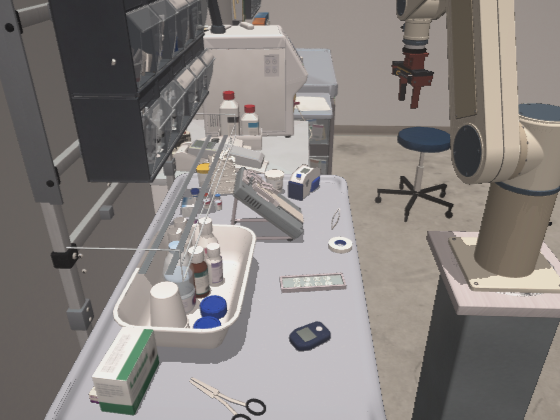

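The top view shows the slide at about (233,240), the deck at (303,200), the tape at (281,262) and the meter at (178,238). In the side view the slide is at (312,283) and the deck at (268,205). Next I'll measure the slide and deck.

```bash
python3 - <<'E'
from h import *
for n,(a,b,c,d) in {'top':(150,275,165,335),'side':(165,300,220,360)}.items():
    im=cv2.imread(f'pics/{n}0.png')[a:b,c:d]; im=cv2.resize(im,None,fx=4.2,fy=4.2,interpolation=cv2.INTER_CUBIC)
    cv2.imwrite(f'pics/{n}0c.png',im)
t=np.load('top0.npz'); P=t['P']
# trolley height, slide pts, deck plane
print('trolley',P[230:260,255:268].reshape(-1,3).mean(0))
w=P[215:265,220:246]; print('slide z', np.round(w[::4,::2,2]).astype(int))
# deck plane: window/housing normal
q=P[170:232,284:324].reshape(-1,3); q=q[q[:,2]>20]
for it in range(6):
    c=q.mean(0); nrm=np.linalg.svd(q-c)[2][2]; nrm*=np.sign(nrm[2]); e=(q-c)@nrm; q=q[abs(e)<max(3,1.5*e.std())] if it<5 else q
print('plane',c,nrm,np.degrees(np.arccos(nrm[2])),np.degrees(np.arctan2(nrm[1],nrm[0])),e.std(),len(q))
E
```

```text
trolley [456.65243835   2.41297673   8.9543398 ]
slide z [[  5   3   1   7  -1   3   5  -5   2  -2   0   0  -1]
 [ -6  16  14   9  11   4   7  13  11   2   2   3   3]
 [  0   9   7  12  13  12  11   9  13   9   2   1  -1]
 [  1   3   2  10   1   2  14  10   7   1  -1   5   0]
 [  2   2  15  12   8   5   2  12   9  15   2  -4  -4]
 [  3   7  15  18   8   6  14   7   8  13  -9  -1  -3]
 [  5   6  12   7   6   7  12  10   9  15   1   2   2]
 [  1  -6   4   7   7  10  15   7  10  16   0   3   4]
 [  4  -7   1   7   7   7  10   9  14   8   2   5  -4]
 [  4  -6  -8  19  12  12  17  11  10   4  14 -11   4]
 [  0   0   3  16   6  11  11   8   8   0   8  -3  -2]
 [ -1  -5  -3   6   9   6  14   9   6   2  16   4  -3]
 [  3   2  -6  -3  11  17   2  -5   1   3  -2   8   8]]
plane [ 579.30373015 -138.59636471  124.61841336] [0.08054628 0.99651669 0.0216052 ] 88.7620168341146 85.37895225935783 16.95984725300887 1180
```

View pics/top0c.png

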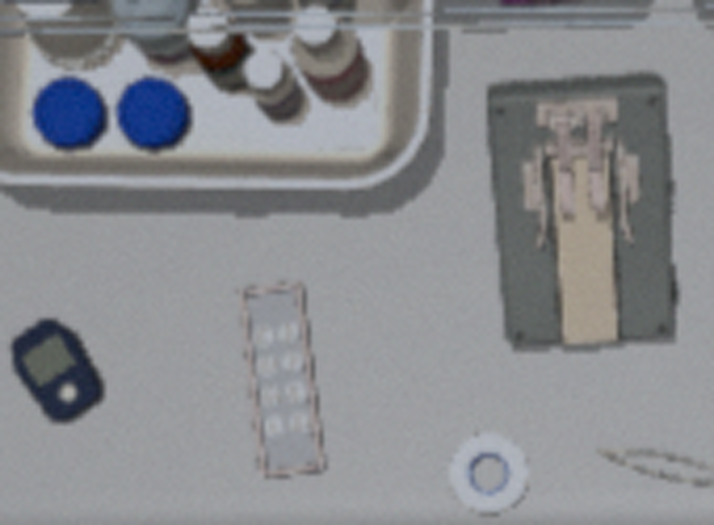

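View pics/side0c.png

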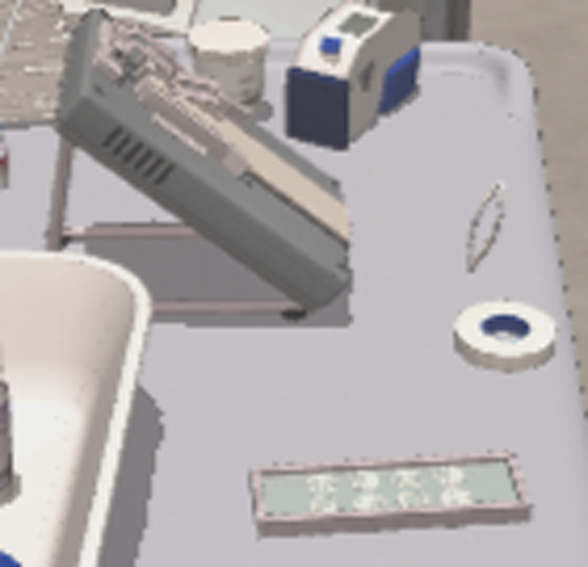

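Top crop: the slide's corners are at about (243,288), (304,284), (264,474) and (325,469). The window's lower edge runs from (564,342) to (615,341), and the housing's top corners are at (488,85) and (664,78). The side crop shows the slide, the deck profile and the window's lower corners at (347,243) and (349,208).

```bash
python3 - <<'E'
from h import *
t=dict(np.load('top0.npz')); s=dict(np.load('side0.npz'))
def c2(im,off,u,v,z): return ray(im,(u+.5)/4.2-.5+off[0],(v+.5)/4.2-.5+off[1],z)
T=lambda u,v,z:c2(t,(165,150),u,v,z); S=lambda u,v,z:c2(s,(220,165),u,v,z)
def rect(p):
    p=np.array(p); print(np.round(p,1).tolist(),'c',p.mean(0).round(1)); 
    for i in range(4): e=p[(i+1)%4]-p[i]; print('  ',np.linalg.norm(e).round(1),np.degrees(np.arctan2(e[1],e[0])).round(1))
print('slide top');rect([T(243,288,12),T(304,284,12),T(325,469,12),T(264,474,12)])
print('slide side');rect([S(250,468,12),S(524,455,12),S(530,514,12),S(259,530,12)])
zz=lambda x,z:97.5+x*np.sin(np.radians(40))+z*np.cos(np.radians(40))
print('window low top',T(564,342,zz(-92,0)),T(615,341,zz(-92,0)))
print('window low side',S(347,243,zz(-92,0)),S(349,208,zz(-92,0)))
print('housing top',T(488,85,zz(118,-5)),T(664,78,zz(118,-5)))
print('housing low',T(513,342,zz(-95,-5)),T(674,338,zz(-95,-5)))
print('housing top side',S(80,12,zz(118,-5)))
# depth plane on window
P=t['P']; q=P[198:230,301:309].reshape(-1,3)
c=np.median(q,0); 
A=np.c_[q[:,:2],np.ones(len(q))]; k=np.linalg.lstsq(A,q[:,2],rcond=None)[0]; r=q[:,2]-A@k; m=abs(r)<10; k=np.linalg.lstsq(A[m],q[m,2],rcond=None)[0]
print('plane',k,'tilt',np.degrees(np.arctan(np.hypot(*k[:2]))),'x where z=97.5',(97.5-k[2]-k[1]*-137)/k[0],m.mean())
h=t['pixels']; g=P[165:235,275:330].reshape(-1,3); print(g[g[:,2]>20].min(0),g.max(0))
E
```

```text
slide top
[[544.9, 131.1, 12.0], [547.6, 82.5, 12.0], [401.7, 64.0, 12.0], [398.0, 111.7, 12.0]] c [473.   97.3  12. ]
   48.6 -86.7
   147.1 -172.8
   47.9 94.4
   148.2 7.5
slide side
[[548.2, 86.2, 12.0], [394.1, 67.6, 12.0], [394.6, 121.3, 12.0], [540.8, 141.3, 12.0]] c [469.4 104.1  12. ]
   155.2 -173.1
   53.7 89.5
   147.5 7.8
   55.5 -82.3
window low top [ 496.24902375 -122.72194776   38.36353991] [ 496.73530923 -161.80581955   38.36353991]
window low side [ 495.61877868 -120.2947408    38.36353991] [ 494.55709769 -166.05804532   38.36353991]
housing top [666.08926963 -71.12018698 169.51871573] [ 669.39220185 -198.11390849  169.51871573]
housing low [497.34018368 -83.30414424  32.60495486] [ 499.53091729 -207.10927181   32.60495486]
housing top side [ 668.73865206 -180.86469498  169.51871573]
plane [ -0.40276385  -0.30559716 261.53961001] tilt 26.820122324205126 x where z=97.5 511.23361846820103 0.06640625
[ 265.44640296 -207.21300321   22.3710093 ] [ 729.14222022  -42.2753635  1695.85570105]
```

```bash
cat >> h.py <<'E'
def deckR(yaw): return R.from_euler('z',yaw,degrees=True).as_matrix()@R.from_euler('y',-40,degrees=True).as_matrix()
def onplane(im,uv,o,Rm,zl):
    uv=np.atleast_2d(uv).astype(float)
    d=np.c_[(uv[:,0]-im['cx'])/im['fx'],(uv[:,1]-im['cy'])/im['fy'],np.ones(len(uv))]@im['T'][:3,:3].T
    n=Rm[:,2]; p0=o+n*zl; c=im['T'][:3,3]
    return (c+d*(((p0-c)@n)/(d@n))[:,None]-o)@Rm   # deck coords
E
python3 - <<'E'
from h import *
for n,box in (('top',(160,240,270,340)),('side',(165,250,225,310))):
    im=dict(np.load(n+'0.npz')); px=im['pixels'].astype(int); a,b,c,d=box
    if n=='top':
        print(px[215,302:309].tolist(), px[215,290], px[240,260]); print('row215',px[215,278:332].sum(1).tolist())
    warm=(px[...,0]-px[...,2]>18)&(px.sum(2)>300)
    m=np.zeros(px.shape[:2],np.uint8); m[a:b,c:d]=warm[a:b,c:d]
    k,lab,st,_=cv2.connectedComponentsWithStats(m); i=1+np.argmax(st[1:,4]); print(n,st[i])
    dk=px.sum(2)<375; 
    for yaw,o in ((2.5,np.array([568,-140,97.5])),):
        Rm=deckR(yaw); 
        v,u=np.nonzero(lab==i); 
        D=onplane(im,np.c_[u,v],o,Rm,0)
        for x in range(-90,60,15):
            y=D[abs(D[:,0]-x)<7,1]; 
            if len(y): print(x,np.round([y.min(),y.max()],1),len(y),end=' | ')
        print('x range',D[:,0].min(),D[:,0].max(),'y',D[:,1].mean())
        if n=='top':
            L=[];Rr=[]
            for r in range(170,228):
                row=px[r,:,:].sum(1); w=[j for j in range(272,336) if row[j]<330]
                L.append((min(w)-.5,r)); Rr.append((max(w)+.5,r))
            for e in (L,Rr):
                D=onplane(im,e,o,Rm,-5); f=np.polyfit(D[:,0],D[:,1],1); rr=D[:,1]-np.polyval(f,D[:,0]); g=abs(rr)<4; f=np.polyfit(D[g,0],D[g,1],1); print('housing edge',f,rr.std())
E
```

```text
[[165, 155, 140], [161, 151, 135], [165, 154, 141], [165, 155, 142], [165, 158, 144], [167, 156, 143], [163, 153, 139]] [ 97  98 100] [159 163 163]
row215 [473, 471, 472, 469, 470, 436, 301, 279, 307, 307, 301, 308, 295, 304, 296, 306, 306, 308, 284, 287, 442, 458, 459, 460, 460, 447, 460, 462, 467, 466, 455, 460, 413, 246, 216, 292, 291, 293, 295, 296, 300, 285, 290, 303, 296, 289, 241, 275, 453, 472, 467, 467, 472, 462]
top [298 187  14  44 398]
-90 [-15.7  16.7] 21 | -75 [-19.1  19.1] 42 | -60 [-16.9  18.8] 44 | -45 [-17.5  18. ] 44 | -30 [-18.   19.9] 46 | -15 [-18.6  19.7] 46 | 0 [-18.7  18.8] 47 | 15 [-16.2  18.1] 34 | 30 [-4.5  5. ] 14 | 45 [-2.3  4.3] 12 | x range -90.68300929266972 66.23992611160536 y 0.867612858485526
housing edge [6.80007293e-03 6.61991826e+01] 1.0837593110443822
housing edge [ 1.20866881e-02 -6.53825491e+01] 1.131271196423499
side [257 183  46  39 257]
-90 [-25.6  14. ] 25 | -75 [-25.8  16.3] 29 | -60 [-27.4  16. ] 30 | -45 [-24.7  15.7] 29 | -30 [-26.4  16.8] 31 | -15 [-25.1  16.5] 28 | 0 [-26.8   5. ] 22 | 15 [-25.5  -0.9] 16 | 30 [-25.7  -1.5] 15 | 45 [-14.3  -1.7] 8 | x range -94.63537195957802 63.878879325202846 y -6.3369914230728925
```

step_arm([
  [1, 0, 0, 0, 0, 0, 0.99],
  [1, 0.732, -0.592, 0, 0, 0, 0],
  [1, 0.732, -0.592, 0, 0, 0, 0],
  [1, 0.732, -0.592, 0, 0, 0, 0],
  [1, 0.732, -0.592, 0, 0, 0, 0],
  [1, 0.732, -0.592, 0, 0, 0, 0],
  [1, 0.732, -0.592, 0, 0, 0, 0],
  [1, 0.732, -0.592, 0, 0, 0, 0],
  [1, 0.732, -0.592, 0, 0, 0, 0],
  [1, 0.732, -0.592, 0, 0, 0, 0],
  [1, 0.112, -0.871, 0.3, 0, 0, 0],
  [1, 0.112, -0.871, 0.3, 0, 0, 0],
  [1, 0.112, -0.871, 0.3, 0, 0, 0],
  [1, 0.112, -0.871, 0.3, 0, 0, 0],
  [1, 0.112, -0.871, 0.3, 0, 0, 0],
  [1, 0.112, -0.871, 0.3, 0, 0, 0],
  [1, 0.112, -0.871, 0.3, 0, 0, 0],
  [1, 0.112, -0.871, 0.3, 0, 0, 0],
  [1, 0.112, -0.871, 0.3, 0, 0, 0],
  [1, 0, 0, 0, 0, 0, 0],
])

```text
t: 2.6
ee_pos: [444.6, 97.0, 86.6]
orientation: [3.135, 0.206, -0.003]
ft_force: [-0.9, -0.3, 0.1]
width: 87.7
grasp_force: 0.0
```

```bash
python3 - <<'E'
from h import *
a=cv2.cvtColor(grab('side')['pixels'],cv2.COLOR_RGB2BGR)[190:330,230:400]; b=cv2.cvtColor(grab('top')['pixels'],cv2.COLOR_RGB2BGR)[190:290,190:290]
a=cv2.resize(a,None,fx=2.8,fy=2.8); b=cv2.resize(b,(392,392)); a=cv2.resize(a,(400,330)) if 0 else a
c=np.zeros((392,a.shape[1]+392,3),np.uint8)[:, :868]; c[:a.shape[0],:a.shape[1]]=a; c[:,a.shape[1]:]=b
cv2.imwrite('pics/j1.png',cv2.resize(c,(796,360)))
E
```

```text
(no output)
```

View pics/j1.png

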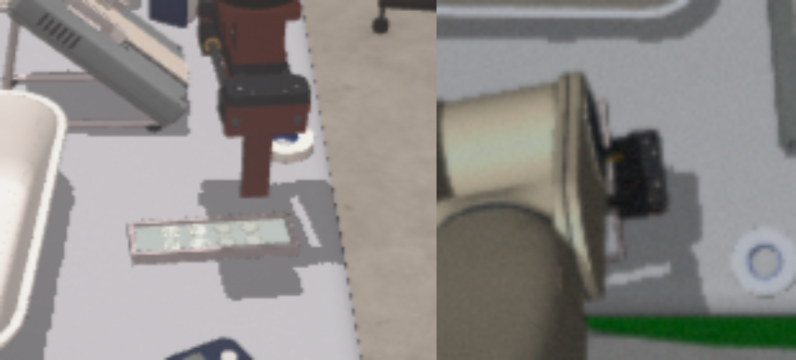

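The side view shows the fingers at (255,195), above the trailing part of the slide and roughly centred across it. I'll go down and grip.

step_arm([
  [1, 0, 0, 0.6, 0, 0, 0],
  [1, 0, 0, 0.6, 0, 0, 0],
  [1, 0, 0, 0.3, 0, 0, 0],
  [1, 0, 0, 0.18, 0, 0, 0],
  [1, 0, 0, 0, 0, 0, 0],
  [1, 0, 0, 0, 0, 0, 0],
])

```text
t: 3.45
ee_pos: [446.0, 95.0, 4.3]
orientation: [-3.135, -0.199, -0.002]
ft_force: [-0.0, -0.8, 0.0]
width: 87.9
grasp_force: 0.0
```

step_arm([
  [1, 0, 0, 0.03, 0, 0, 0],
  [-1, 0, 0, 0, 0, 0, 0],
  [-1, 0, 0, 0, 0, 0, 0],
  [-1, 0, 0, 0, 0, 0, 0],
  [-1, 0, 0, 0, 0, 0, 0],
  [-1, 0, 0, 0, 0, 0, 0],
  [-1, 0, 0, 0, 0, 0, 0],
])

```text
t: 4.32
ee_pos: [445.5, 95.0, 2.2]
orientation: [-3.135, -0.199, 0.0]
ft_force: [-0.3, 0.5, 1.1]
width: 49.5
grasp_force: 29.9
```

step_arm([
  [-1, 0, 0, -0.3, 0, 0, 0],
  [-1, 0, 0, -0.7, 0, 0, 0],
  [-1, 0, 0, -0.7, 0, 0, 0],
  [-1, 0, 0, -0.7, 0, 0, 0],
  [-1, 0, 0, -0.7, 0, 0, 0],
  [-1, 0, 0.61, 0, 0, 0, 0],
  [-1, 0, 0.61, 0, 0, 0, 0],
  [-1, 0, 0.61, 0, 0, 0, 0],
  [-1, 0, 0.61, 0, 0, 0, 0],
  [-1, 0, 0.61, 0, 0, 0, 0],
  [-1, 0, 0.61, 0, 0, 0, 0],
  [-1, 0, 0.61, 0, 0, 0, 0],
  [-1, 0, 0.61, 0, 0, 0, 0],
  [-1, 0, 0, 0, 0, 0, 0.625],
  [-1, 0, 0, 0, 0, 0.97, 0],
  [-1, 0, 0, 0, 0, 0.97, 0],
  [-1, 0, 0, 0, 0, 0.97, 0],
  [-1, 0, 0, 0, 0, 0.97, 0],
  [-1, 0, 0, 0, 0, 0.97, 0],
  [-1, 0, 0, 0, 0, 0.97, 0],
])

```text
t: 6.82
ee_pos: [478.6, -136.8, 157.4]
orientation: [-2.972, -0.096, -0.855]
ft_force: [0.3, -0.6, -1.5]
width: 49.8
grasp_force: 30.0
```

```bash
cat >> h.py <<'E'
def go(o0,yaw,dk):
    "tool-frame shift (rows units of 50mm) and turn (units of .12) to put TCP at deck point dk"
    o=get_obs(); Rt=R.from_rotvec(o['orientation']).as_matrix(); D=deckR(yaw); G=D@np.diag([1,-1,-1.])
    t=np.array(o0)+D@np.array(dk,float)
    print('TCP deck',np.round((o['ee_pos']-o0)@D,1),'shift mm',np.round((t-o['ee_pos'])@Rt,1),'turn rad',np.round(R.from_matrix(Rt.T@G).as_rotvec(),4),'w',o['width'].round(1))
E
python3 - <<'E'
from h import *
go([568.5,-141,97.5],3,[-96,0,32])
E
```

```text
Traceback (most recent call last):
  File "h.py", line 23, in go
    print('TCP deck',np.round((o['ee_pos']-o0)@D,1),'shift mm',np.round((t-o['ee_pos'])@Rt,1),'turn rad',np.round(R.from_matrix(Rt.T@G).as_rotvec(),4),'w',o['width'].round(1))
                                                                                                                                                           ^^^^^^^^^^^^^^^^
AttributeError: 'float' object has no attribute 'round'
```

```bash
sed -i "s/o\['width'\].round(1)/o['width']/" h.py; python3 - <<'E'
from h import *
vision.get_image('top')
go([568.5,-141,97.5],3,[-96,0,32])
E
```

```text
TCP deck [-31.1   9.5 103.5] shift mm [-54.7  12.3  79.2] turn rad [-3.650e-02  1.357e-01  1.000e-04] w 49.775005095908135
```

step_arm([
  [-1, 0, 0, 0, -0.15, 0.57, 0],
  [-1, 0, 0, 0, -0.15, 0.57, 0],
  [-1, 0, 0, 0, 0, 0, 0],
  [-1, 0, 0, 0, 0, 0, 0],
])

```text
t: 7.38
ee_pos: [479.7, -134.7, 156.9]
orientation: [-2.938, -0.084, -1.013]
ft_force: [0.7, 0.2, -1.1]
width: 50.0
grasp_force: 30.0
```

```bash
python3 - <<'E'
from h import *
go([568.5,-141,97.5],3,[-96,0,32]); print(get_obs()['qpos'])
E
```

```text
TCP deck [-29.5  11.  102.3] shift mm [-64.   12.2  72.3] turn rad [-0.0161  0.034  -0.0013] w 49.975494347274825
[-0.51384535  0.2581228   2.34568906  1.67487362  0.35341418 -0.57655179]
```

step_arm([
  [-1, 0, 0, 0, -0.13, 0.28, 0],
  [-1, 0, 0, 0, 0, 0, 0],
  [-1, -0.32, 0.06, 0.36, 0, 0, 0],
  [-1, -0.32, 0.06, 0.36, 0, 0, 0],
  [-1, -0.32, 0.06, 0.36, 0, 0, 0],
  [-1, -0.32, 0.06, 0.36, 0, 0, 0],
  [-1, 0, 0, 0, 0, 0, 0],
  [-1, 0, 0, 0, 0, 0, 0],
])

```text
t: 8.38
ee_pos: [477.6, -146.5, 60.7]
orientation: [-2.933, -0.075, -1.068]
ft_force: [0.3, 0.6, 0.2]
width: 49.6
grasp_force: 30.0
```

```bash
python3 - <<'E'
from h import *
go([568.5,-141,97.5],3,[-96,0,32]); print(get_obs()['qpos'])
a=cv2.cvtColor(grab('side')['pixels'],cv2.COLOR_RGB2BGR)[150:260,220:340]; b=cv2.cvtColor(grab('top')['pixels'],cv2.COLOR_RGB2BGR)[160:270,265:345]
cv2.imwrite('pics/j2.png',cv2.resize(np.hstack([a,b]),None,fx=4,fy=4,interpolation=cv2.INTER_CUBIC))
E
```

```text
TCP deck [-93.4  -0.8  30.3] shift mm [-2.6 -0.8 -1.7] turn rad [-0.001  -0.0005 -0.0017] w 49.64302220985525
[-0.55081498  0.56336627  2.38075108  2.36020909  0.54592615 -1.35143397]
```

View pics/j2.png

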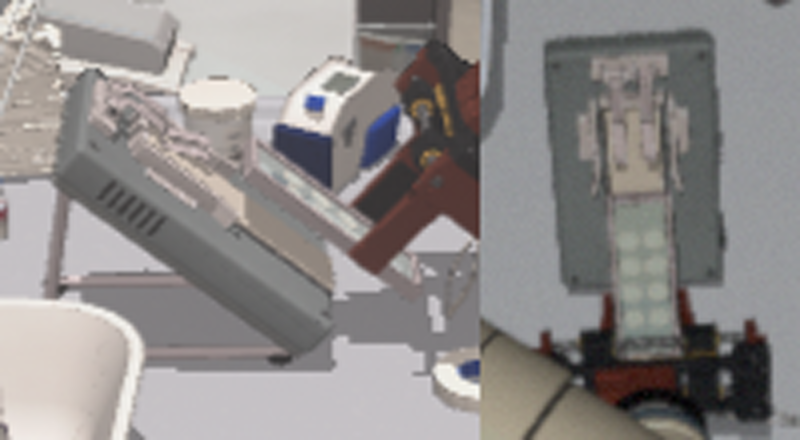

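The slide hovers above the window, aligned with it. In the top half its leading corners are at about (609,197) and (674,197), below the guides' mouth. Next I'll check its lateral offset against the deck in this same picture.

```bash
python3 - <<'E'
from h import *
o=np.array([568.5,-141,97.5]);D=deckR(3)
im=grab('top'); px=im['pixels'].astype(int); s=px.sum(2)
C=lambda u,v:((u-480+.5)/4-.5+265,(v+.5)/4-.5+160)
print('slide corners z40',onplane(im,[C(609,197),C(674,197),C(615,330),C(679,330)],o,D,40).round(1).tolist())
print('flare tips z8',onplane(im,[C(596,192),C(681,190)],o,D,8).round(1).tolist(),'guide outer',onplane(im,[C(581,140),C(688,135)],o,D,8).round(1).tolist())
print('win edges',onplane(im,[C(609,180),C(661,178)],o,D,0).round(1).tolist())
L=[];Rr=[]
for r in range(172,228):
    w=[j for j in range(272,352) if s[r,j]<330]; L.append((min(w)-.5,r)); Rr.append((max(w)+.5,r))
for e in (L,Rr):
    d=onplane(im,e,o,D,-5); f=np.polyfit(d[:,0],d[:,1],1); g=abs(d[:,1]-np.polyval(f,d[:,0]))<3; f=np.polyfit(d[g,0],d[g,1],1); print('housing edge slope, y at 0',f.round(4))
for r in (212,216,220,224,228,232,236): print(r,s[r,295:318].tolist())
E
```

```text
slide corners z40 [[12.4, 23.3, 40.0], [8.9, -26.2, 40.0], [-109.1, 25.6, 40.0], [-112.6, -25.0, 40.0]]
flare tips z8 [[-0.5, 33.6, 8.0], [-3.4, -32.7, 8.0]] guide outer [[46.2, 42.3, 8.0], [44.7, -40.0, 8.0]]
win edges [[5.0, 22.9, -0.0], [3.9, -17.8, 0.0]]
housing edge slope, y at 0 [9.00000e-04 6.71984e+01]
housing edge slope, y at 0 [ 2.80000e-03 -6.43276e+01]
212 [291, 297, 349, 329, 390, 392, 402, 401, 396, 404, 395, 403, 399, 406, 395, 392, 353, 363, 275, 281, 294, 285, 288]
216 [301, 323, 384, 393, 408, 397, 403, 394, 404, 401, 401, 405, 393, 409, 408, 384, 334, 329, 241, 276, 293, 293, 284]
220 [290, 303, 339, 384, 425, 461, 463, 459, 461, 443, 414, 453, 465, 469, 464, 453, 397, 361, 280, 285, 299, 294, 286]
224 [282, 287, 288, 339, 344, 413, 434, 427, 432, 412, 397, 403, 410, 443, 458, 435, 427, 366, 330, 238, 287, 289, 290]
228 [284, 290, 308, 373, 384, 425, 439, 447, 454, 435, 411, 403, 429, 443, 428, 433, 395, 342, 350, 251, 289, 288, 298]
232 [294, 289, 287, 354, 410, 432, 456, 468, 455, 457, 445, 418, 468, 464, 459, 464, 446, 357, 331, 202, 208, 278, 432]
236 [355, 165, 120, 193, 345, 328, 390, 404, 403, 405, 397, 397, 404, 403, 410, 412, 394, 384, 348, 204, 114, 159, 279]
```

step_arm([
  [-1, -0.06, -0.05, 0, 0, 0, -0.07],
  [-1, 0, 0, 0.16, 0, 0, 0],
  [-1, 0, 0, 0.16, 0, 0, 0],
  [-1, 0, 0, 0.12, 0, 0, 0],
  [-1, 0, 0, 0, 0, 0, 0],
  [-1, 0, 0, 0, 0, 0, 0],
])

```text
t: 9.28
ee_pos: [488.6, -143.5, 41.1]
orientation: [-2.937, -0.087, -1.068]
ft_force: [-0.6, 0.6, -1.0]
width: 49.5
grasp_force: 30.0
```

```bash
python3 - <<'E'
from h import *
go([568.5,-140,97.5],3,[-96,0,2.2]);print(get_obs()['ft_force']@deckR(3))
E
```

```text
TCP deck [-97.5   0.6   8.2] shift mm [1.5 0.7 6. ] turn rad [-0.      0.0005  0.0067] w 49.54632383591421
[-1.05760403  0.57984149 -0.42834423]
```

step_arm([
  [-1, 0, 0, 0.06, 0, 0, 0],
  [-1, 0, 0, 0.03, 0, 0, 0],
  [-1, 0, 0, 0, 0, 0, 0],
])

```text
t: 9.65
ee_pos: [490.8, -143.5, 38.6]
orientation: [-2.936, -0.084, -1.07]
ft_force: [-11.0, -3.7, 15.2]
width: 49.8
grasp_force: 30.0
```

```bash
python3 - <<'E'
from h import *
go([568.5,-140,97.5],3,[-96,0,2.2]);print(get_obs()['ft_force']@deckR(3))
E
```

```text
TCP deck [-97.4   0.6   4.9] shift mm [1.4 0.6 2.7] turn rad [ 0.001  -0.0007  0.0054] w 49.773159479044374
[ 1.17419809 -3.1546073  18.85241373]
```

step_arm([
  [-1, 0, 0, -0.02, 0, 0, 0],
  [-1, 0, 0, 0, 0, 0, 0],
])

```text
t: 9.9
ee_pos: [490.9, -143.6, 38.8]
orientation: [-2.937, -0.086, -1.069]
ft_force: [-5.5, -1.1, 5.5]
width: 49.4
grasp_force: 30.0
```

```bash
python3 - <<'E'
from h import *
go([568.5,-140,97.5],3,[-96,0,2.2]);o=get_obs();print(o['ft_force']@deckR(3),o['moment']@deckR(3))
a=cv2.cvtColor(grab('side')['pixels'],cv2.COLOR_RGB2BGR)[160:260,220:330]; b=cv2.cvtColor(grab('top')['pixels'],cv2.COLOR_RGB2BGR)[160:260,265:345]
cv2.imwrite('pics/j3.png',cv2.resize(np.hstack([a,b]),None,fx=4.2,fy=4.2,interpolation=cv2.INTER_CUBIC))
E
```

```text
TCP deck [-97.2   0.5   5. ] shift mm [1.2 0.5 2.8] turn rad [ 0.0006 -0.0002  0.0065] w 49.43559802516379
[-0.70184378 -0.81392793  7.80765942] [-0.14533959  0.24847698 -0.03847783]
```

View pics/j3.png

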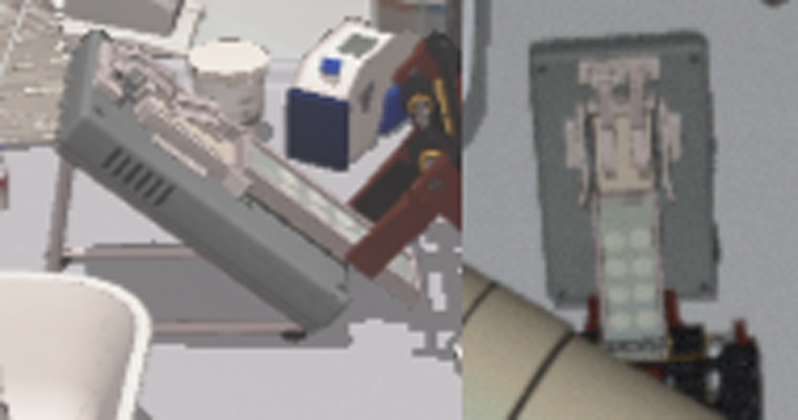

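The slide lies flat on the window, with its leading edge between the flares at about (628,195). I'll push it up in stages and watch the force.

step_arm([
  [-1, 0.1, 0, 0, 0, 0, 0],
  [-1, 0.1, 0, 0, 0, 0, 0],
  [-1, 0.1, 0, 0, 0, 0, 0],
  [-1, 0.1, 0, 0, 0, 0, 0],
  [-1, 0, 0, 0, 0, 0, 0],
])

```text
t: 10.62
ee_pos: [505.3, -142.3, 51.0]
orientation: [-2.938, -0.086, -1.065]
ft_force: [-6.0, -0.5, 3.4]
width: 49.9
grasp_force: 30.0
```

```bash
cat > st.py <<'E'
from h import *
go([568.5,-140,97.5],3,[-28,0,5]);o=get_obs();print(o['ft_force']@deckR(3),o['moment']@deckR(3))
E
python3 st.py
```

```text
TCP deck [-78.3   1.    5. ] shift mm [50.3  1.3 -0.1] turn rad [0.0001 0.0024 0.0063] w 49.94971745434982
[-2.42005583 -0.22154755  6.4928468 ] [-0.01828363  0.76525673 -0.05190956]
```

step_arm([
  [-1, 0.1, 0, 0, 0, 0, 0],
  [-1, 0.1, 0, 0, 0, 0, 0],
  [-1, 0.1, 0, 0, 0, 0, 0],
  [-1, 0.1, 0, 0, 0, 0, 0],
  [-1, 0, 0, 0, 0, 0, 0],
])

```text
t: 11.25
ee_pos: [520.4, -141.4, 63.7]
orientation: [-2.938, -0.086, -1.065]
ft_force: [-6.2, -1.9, 2.6]
width: 49.6
grasp_force: 30.0
```

```bash
python3 st.py
```

```text
TCP deck [-58.5   1.1   5.1] shift mm [30.5  1.3 -0. ] turn rad [0.0002 0.0027 0.0061] w 49.64850348723763
[-3.11263086 -1.58698121  6.05660837] [-0.0059761   0.83554554 -0.08900076]
```

step_arm([
  [-1, 0.08, 0, 0, 0, 0, 0],
  [-1, 0.08, 0, 0, 0, 0, 0],
  [-1, 0.08, 0, 0, 0, 0, 0],
  [-1, 0.08, 0, 0, 0, 0, 0],
  [-1, 0.08, 0, 0, 0, 0, 0],
  [-1, 0, 0, 0, 0, 0, 0],
])

```text
t: 12.0
ee_pos: [533.9, -140.5, 75.1]
orientation: [-2.94, -0.084, -1.058]
ft_force: [-8.5, -2.6, -2.3]
width: 49.6
grasp_force: 30.0
```

```bash
python3 st.py
```

```text
TCP deck [-40.9   1.4   5.1] shift mm [12.8  1.4 -0. ] turn rad [0.0005 0.0072 0.0049] w 49.635090796402146
[-8.10881963 -2.14360437  3.78898421] [-0.19135895  1.60455595 -0.09750495]
```

step_arm([
  [-1, 0.06, 0, 0, 0, 0, 0],
  [-1, 0.06, 0, 0, 0, 0, 0],
  [-1, 0.06, 0, 0, 0, 0, 0],
  [-1, 0, 0, 0, 0, 0, 0],
])

```text
t: 12.5
ee_pos: [541.4, -140.1, 81.4]
orientation: [-2.939, -0.085, -1.061]
ft_force: [-7.4, -2.0, 0.0]
width: 49.8
grasp_force: 30.0
```

```bash
python3 st.py
```

```text
TCP deck [-31.    1.3   5.1] shift mm [3.  1.3 0.1] turn rad [0.0005 0.0054 0.0054] w 49.81197328840171
[-5.73364119 -1.59534926  4.8728154 ] [-0.15343492  1.28661646 -0.10659556]
```

step_arm([
  [-1, 0.05, 0, 0, 0, 0, 0],
  [-1, 0.03, 0, 0, 0, 0, 0],
  [-1, 0, 0, 0, 0, 0, 0],
])

```text
t: 12.88
ee_pos: [542.7, -139.8, 82.5]
orientation: [-2.942, -0.083, -1.054]
ft_force: [-10.9, -3.0, -4.9]
width: 49.7
grasp_force: 30.0
```

```bash
python3 st.py
```

```text
TCP deck [-29.3   1.5   5.1] shift mm [1.3 1.5 0.1] turn rad [0.0007 0.0098 0.0042] w 49.662350441898774
[-11.61189727  -2.42806345   3.30378315] [-0.26349957  2.12104934 -0.29597266]
```

step_arm([
  [-1, 0.04, 0, 0, 0, 0, 0],
  [-1, 0.03, 0, 0, 0, 0, 0],
  [-1, 0, 0, 0, 0, 0, 0],
])

```text
t: 13.25
ee_pos: [542.7, -139.2, 82.9]
orientation: [-2.945, -0.082, -1.046]
ft_force: [-13.9, -2.8, -10.0]
width: 49.7
grasp_force: 30.0
```

```bash
python3 st.py; python3 - <<'E'
from h import *
a=cv2.cvtColor(grab('side')['pixels'],cv2.COLOR_RGB2BGR)[160:220,235:305]; b=cv2.cvtColor(grab('top')['pixels'],cv2.COLOR_RGB2BGR)[165:225,275:335]
cv2.imwrite('pics/j4.png',cv2.resize(np.hstack([a,b]),None,fx=6,fy=6,interpolation=cv2.INTER_CUBIC))
E
```

```text
TCP deck [-29.1   2.1   5.3] shift mm [1.1 2.1 0.3] turn rad [0.0006 0.0158 0.0033] w 49.65333010087613
[-17.1398738   -2.08110982   1.32982359] [-0.34725949  3.16487951 -0.27106309]
```

View pics/j4.png

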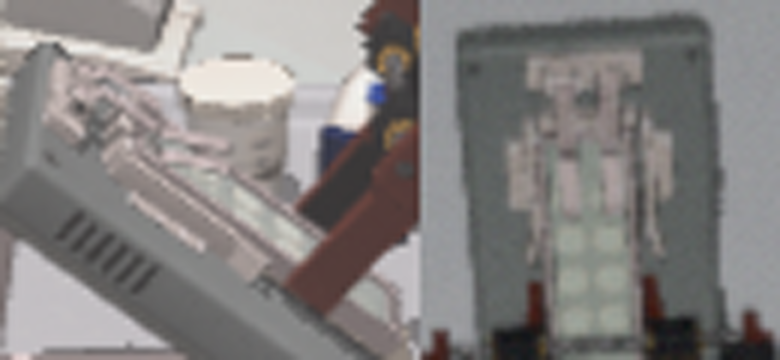

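The slide reads stopped against the end: the force rises from 11 to 17 N with no travel. The picture shows both clip noses lying over the glass. One last nudge, then release in place.

step_arm([
  [-1, 0.05, 0, 0, 0, 0, 0],
  [-1, 0, 0, 0, 0, 0, 0],
  [1, 0, 0, 0, 0, 0, 0],
  [1, 0, 0, 0, 0, 0, 0],
  [1, 0, 0, 0, 0, 0, 0],
  [1, 0, 0, 0, 0, 0, 0],
  [1, 0, 0, 0, 0, 0, 0],
])

```text
t: 14.22
ee_pos: [551.8, -139.9, 89.7]
orientation: [-2.936, -0.087, -1.07]
ft_force: [0.5, 0.4, 0.4]
width: 87.8
grasp_force: 0.0
```

```bash
python3 st.py
```

```text
TCP deck [-17.8   1.    4.7] shift mm [-10.2   0.9  -0.3] turn rad [ 0.0004 -0.0005  0.007 ] w 87.78752261052685
[ 0.63022528  0.37904625 -0.0267833 ] [0.02215339 0.28593152 0.06140296]
```

step_arm([
  [1, -0.2, 0, 0, 0, 0, 0],
  [1, 0, 0, -0.4, 0, 0, 0],
  [1, 0, 0, -0.7, 0, 0, 0],
  [1, 0, 0, -0.7, 0, 0, 0],
  [1, -0.3, 0, -0.7, 0, 0, 0],
  [1, -0.7, 0, -0.5, 0, 0, 0],
  [1, -0.7, 0, -0.5, 0, 0, 0],
  [1, 0, 0, 0, 0, 0, 0],
])

```text
t: 15.22
ee_pos: [364.2, -150.1, 162.1]
orientation: [-2.938, -0.08, -1.067]
ft_force: [0.9, -1.0, 0.4]
width: 88.1
grasp_force: 0.0
```

```bash
python3 - <<'E'
from h import *
A=grab('side'); B=grab('top')
a=cv2.cvtColor(A['pixels'],cv2.COLOR_RGB2BGR)[160:250,230:330]; b=cv2.cvtColor(B['pixels'],cv2.COLOR_RGB2BGR)[165:255,275:335]
cv2.imwrite('pics/j5.png',cv2.resize(np.hstack([a,b]),None,fx=5,fy=5,interpolation=cv2.INTER_CUBIC))
np.savez('s5.npz',**A);np.savez('t5.npz',**B)
E
```

```text
(no output)
```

View pics/j5.png

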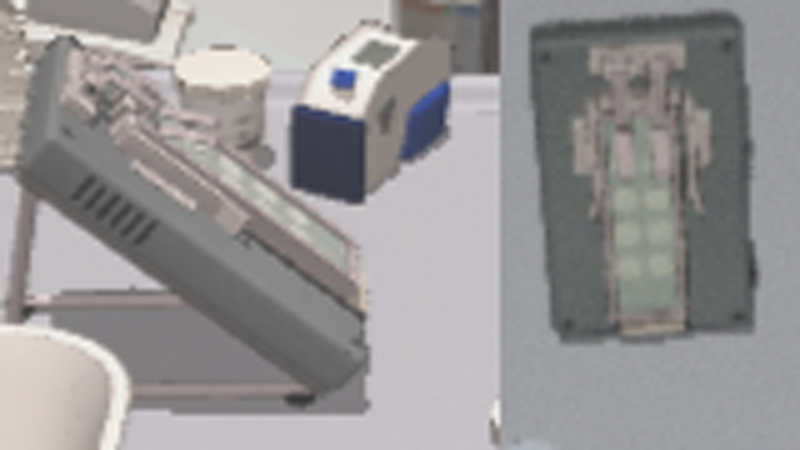

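```bash
python3 - <<'E'
from h import *
o=np.array([567,-140,97.5]);D=deckR(3)
for n,f in(('t5.npz',275),('s5.npz',230)):
    im=dict(np.load(n)); px=im['pixels'].astype(int)
    def proj(p):
        c=(o+D@np.array(p,float)-im['T'][:3,3])@im['T'][:3,:3]; return (c[:2]/c[2]*[im['fx'],im['fy']]+[im['cx'],im['cy']]).round(1)
    off=np.array([f-100 if n[0]=='t' else f,165 if n[0]=='t' else 160])
    cr=lambda p:((proj(p)-off)*5+2).round(0).tolist()
    print(n,'trail top rim',cr([-75,25,12]),cr([-75,-25,12]),'short by 6',cr([-81,25,12]),cr([-81,-25,12]),'win end',cr([-92,0,0]),'nose',cr([62.5,11,9]),'tip',cr([32,11,18]))
im=dict(np.load('t5.npz'));px=im['pixels'].astype(int)
for u in(303,306,309): print([px[r,u].tolist() for r in range(224,235)])
E
```

```text
t5.npz trail top rim [614.0, 321.0] [693.0, 316.0] short by 6 [615.0, 329.0] [693.0, 324.0] win end [654.0, 332.0] nose [624.0, 127.0] tip [627.0, 177.0]
s5.npz trail top rim [354.0, 284.0] [350.0, 239.0] short by 6 [363.0, 290.0] [359.0, 244.0] win end [361.0, 292.0] nose [150.0, 127.0] tip [206.0, 149.0]
[[136, 143, 134], [132, 141, 131], [128, 133, 127], [130, 126, 123], [137, 128, 128], [116, 110, 102], [137, 132, 119], [147, 142, 135], [111, 111, 110], [118, 122, 123], [151, 153, 156]]
[[134, 142, 133], [132, 139, 130], [122, 127, 120], [114, 112, 106], [123, 115, 112], [119, 111, 103], [158, 150, 138], [138, 134, 125], [105, 109, 108], [118, 119, 125], [152, 154, 159]]
[[131, 136, 130], [132, 139, 130], [128, 132, 126], [134, 128, 127], [135, 126, 121], [130, 125, 112], [151, 143, 133], [127, 122, 119], [121, 120, 120], [153, 156, 158], [156, 156, 159]]
```

```bash
python3 -c "
from workcell import ctrl;print(ctrl.close_job())"
```

```text
the job is handed in; nothing more can be done
None
```

The slide is on the window and pushed up until it stopped at the end stop. In the last picture its trailing edge is within about 2 mm of the home position and both clip noses lie over the glass. The gripper has let go and backed away without touching the other items, and the job was handed in at about 15 s; no verdict was returned.

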